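Make up two colour-mixing kits for the painting class

TASK

Make up the two paint kits for the mixing lesson: in the orange-rimmed tray put the red tube and the yellow pot; in the violet-rimmed tray put the blue tube, the red pot and the black pot. Lay each tube flat on the white rectangle of its tray, lined up with it (cap either way), and stand each pot upright on a white circle of its tray, one pot to a circle, everything wholly within its mark. Leave the green pot and the steel cup where they stand.

Things in the scene. Friction and masses are not known exactly. Their poses are not given: they have to be found in the camera images.
- tray_orange: square wooden tray with a painted orange rim, fixed to the table; 160 x 160 mm outside, rim 6 mm thick and 12 mm high, floor 4 mm above the table. Origin: centre of the underside, at table height; z up. On its floor (local x, y): a white rectangle 119 mm (along x) by 54 mm centred at (0, -42) mm for a tube, and one white circle 64 mm across centred at (0, 42) mm for a pot.
- tray_violet: square wooden tray with a painted violet rim, fixed to the table; 160 x 160 mm outside, rim 6 mm thick and 12 mm high, floor 4 mm above the table. Origin: centre of the underside, at table height; z up. On its floor (local x, y): a white rectangle 119 mm (along x) by 54 mm centred at (0, -42) mm for a tube, and two white circles 64 mm across centred at (-40, 42) and (40, 42) mm, one for each of two pots, either way round.
- tube_red_mid (a point): metal paint tube with red label and cap, lying flat; 95 mm long, 30 mm wide all along the grip part, 22 mm high at the middle and cap end, sloping down to a flat crimp at the other end, about 60 g; it does not roll. Point: middle of its length and width, 11 mm above its flat underside; x along its length towards the cap, z up. Grasp it across its width at this point.
- tube_blue_mid (a point): metal paint tube with blue label and cap, lying flat; 95 mm long, 30 mm wide all along the grip part, 22 mm high at the middle and cap end, sloping down to a flat crimp at the other end, about 60 g; it does not roll. Point: middle of its length and width, 11 mm above its flat underside; x along its length towards the cap, z up. Grasp it across its width at this point.
- pot_yellow_mid (a point): paint pot with screw lid, all yellow (the lid too, thin white line at the foot), standing upright; 42 mm across the lid, 40 mm across the body, 50 mm tall, about 70 g. Point: its centre, 25 mm above its underside, z up.
- pot_red_mid (a point): paint pot with screw lid, all red (the lid too, thin white line at the foot), standing upright; 42 mm across the lid, 40 mm across the body, 50 mm tall, about 70 g. Point: its centre, 25 mm above its underside, z up.
- pot_black_mid (a point): paint pot with screw lid, all black (the lid too, thin white line at the foot), standing upright; 42 mm across the lid, 40 mm across the body, 50 mm tall, about 70 g. Point: its centre, 25 mm above its underside, z up.
- pot_green_mid (a point): paint pot with screw lid, all green (the lid too, thin white line at the foot), standing upright; 42 mm across the lid, 40 mm across the body, 50 mm tall, about 70 g. Point: its centre, 25 mm above its underside, z up. Not part of any kit: leave it alone.
- cup_mid (a point): plain open steel brush cup, empty, standing upright; 64 mm across the rim, 60 mm tall. Point: its centre, 30 mm above its underside. Not part of any kit: leave it alone.

How it is judged:
By the outcome, as a careful person would: the job done as asked, in the order asked, and still so for the second after the job is handed in, with the robot touching nothing.
It also fails if it takes over 128 s, if anything falls off the work surface, if the arm or the gripper's body presses on something with over 40 N, if the wrist force passes 120 N, or if a joint passes its speed limit or range.

ROBOT

A 6-joint arm with a two-finger parallel gripper is mounted at the origin on the work surface. World frame = base frame: x ahead of the robot, y to its left, z up, the work surface at z = 0. Lengths are in mm, angles in rad, forces in N, time in s.
With the tool pointing down it reaches from about 275 to 975 mm from the base axis. Payload 8.4 kg.
Tool frame: the origin (TCP) lies between the finger pads; the fingertips stand 11 mm ahead of it and the grasp point (between the pads) lies 8 mm behind it; z points along the fingers, y is the line along which they close (so a half turn about z gives the same grasp; the last joint's range is limited). The gripper opens to 92 mm and grips with 3 to 60 N. Pads are 20 mm wide; open, the fingers measure 128 mm over their backs; the gripper's body (75 mm by 189 mm) begins 69 mm behind the grasp point.
Start: joints at [-1.319, 0.353, 1.633, -0, 1.155, -0.002], TCP at [156.926, -604.981, 225.583] pointing down, gripper open.
Joint ranges: [-2.63, 2.63], [-0.92, 2.1], [0.06, 2.66], [-1.3, 4.44], [0, 2.69], [-3.02, 3.02]. Speed limits (rad/s): [2.22, 2.22, 2.79, 3.14, 3.14, 3.14].

INTERFACE

Orientations are given as a unit quaternion [x, y, z, w].
In Python, from bench import state, snapshot, close_job gives the robot as it stands.
- The arm moves only by the tool send_rows, never from a script. Its argument "targets" is a list that holds one entry, the list of rows, each a list of 7 numbers: the shift along the tool's x, y, z normalised to -1 to 1, where 1 is 0.75 m, then the turn, a rotation vector about the tool's x, y, z normalised to -1 to 1, where 1 is pi rad, then the closure, from 0 (fully open) to 1 (shut). In form: [[[x, y, z, rx, ry, rz, fingers], ...]]. A call has 1 to 8 rows; each row is the pose to reach, as a shift and turn from the pose commanded when the call began, along the tool's axes at that moment, turning the shorter way round; what a row does not reach only later rows make up. A row lasts 1/8 s, in which the tool goes at most 62.5 mm and 10.7 degrees, less where a joint would pass 70% of its speed; a pose out of reach is approached as far as the arm can. A call with a number of a shift or a turn outside -1 to 1 is refused whole. A call with a gripper value outside its range is refused whole. The fingers move at their own pace and stop on an object; "squeeze" is the grip in N (left out, the last holds). Time passes only in rows, so rows that repeat a pose let the fingers close. It gives the time, the measured TCP pose, the force, the opening and the grip force at its end, in the units of the state.
- state(): the state, without advancing time (a new reading comes with each control period).
- snapshot(name): name is "scene" or "top" or "wrist"; returns a dict with "frame" (400x640x3 uint8, red, green, blue), "camera_matrix" (3x3 intrinsics, pixels), "position" and "orientation" of the camera in the world. Camera axes: x right, y up, looking along -z (the intrinsics and any distortion apply to the point x, -y, -z); pixel columns grow to the right and rows downward; lengths in mm; the calibration is good to about 2 mm. A picture is of the moment at which its call begins. There is no depth.
- close_job(): hands the job in; it is judged then, once.
The state is a dict: "clock": time; "joint_positions": joint angles; "qvel": joint speeds; "effort": joint torques, N m; "eef_pos": TCP position; "orientation": TCP orientation; "ft_force": force on the tool from outside, world axes, zero at the start; "moment": the same for the moment, N m; "opening": opening from 0.0 (shut) to 1.0 (fully open); "gripper_force": force on a finger pad.
Only numpy, scipy, OpenCV 4.12 (cv2) and the standard library are available. Lean on these libraries where they do the work, as an engineer would, in place of code of your own. Each camera call takes 0.05 s, during which the arm holds its last target. There are 200 camera calls.

## Working session

There is one attempt and no reset: what is moved stays moved. The work goes in short steps, Python scripts to look and compute and a tool call to move; the robot and the scene stay as the last step left them, time stands still between calls to the robot, and variables do not carry over. Pictures are saved under pics/ and viewed, at most 14 in all, crops included, and the job is handed in when it is done.

Besides the shell and the picture viewer there is one more tool, called as name([rows], argument=value, ...), one row to a line, values as JSON. send_rows: Moves the arm, as the interface text tells. Scaled input: -1 to 1 covers 0.75 m each way for a shift and pi rad each way for a turn. Its arguments: {"type":"object","properties":{"targets":{"type":"array","items":{"type":"array","items":{"type":"array","items":{"type":"number","minimum":-1,"maximum":1}}}},"squeeze":{"type":"number"}},"required":["targets"]}

```bash
mkdir -p pics; ls
python3 - <<'E'
from bench import state,snapshot
import cv2,numpy as np
print(state())
for n in("top","scene"):
    s=snapshot(n);cv2.imwrite(f"pics/{n}0.png",s["frame"][:,:,::-1]);np.savez(f"{n}0.npz",**s)
    print(n,s["camera_matrix"],s["position"],s["orientation"],s.keys())
E
```

```text
pics
{'clock': 0.0, 'joint_positions': array([-1.31940794e+00,  3.53655569e-01,  1.63412883e+00,  3.54477149e-05,
        1.15520987e+00, -2.39166990e-03]), 'qvel': array([ 4.07096522e-05, -1.13921862e-03, -2.05640812e-03, -1.61339534e-03,
        5.80442143e-04, -3.61136347e-04]), 'effort': array([ 2.38025837e-03, -5.93839645e+01, -3.34206748e+01,  6.99357502e-02,
        2.34065886e-02, -1.60545151e-04]), 'eef_pos': array([ 156.81082724, -604.50769134,  224.86132578]), 'orientation': array([ 9.91960920e-01,  1.26542650e-01, -7.09398422e-05, -6.97399358e-04]), 'ft_force': array([-0.0453776 ,  0.27021426,  0.41961705]), 'moment': array([ 0.01220788, -0.01923262, -0.02341011]), 'gripper_force': 0.0, 'opening': 0.995329431379632}
top [[408.92201098   0.         325.22488772]
 [  0.         408.92201098 200.03462419]
 [  0.           0.           1.        ]] [ 413.86957464   -5.44136808 1043.222868  ] [-0.0301853   0.0326969   0.71316149 -0.69958591] dict_keys(['frame', 'camera_matrix', 'position', 'orientation'])
scene [[470.15744034   0.         311.96188371]
 [  0.         470.15744034 205.24292252]
 [  0.           0.           1.        ]] [1158.24675536 -368.58009516  995.71948754] [0.28916173 0.16695442 0.45847567 0.82359685] dict_keys(['frame', 'camera_matrix', 'position', 'orientation'])
```

View pics/top0.png

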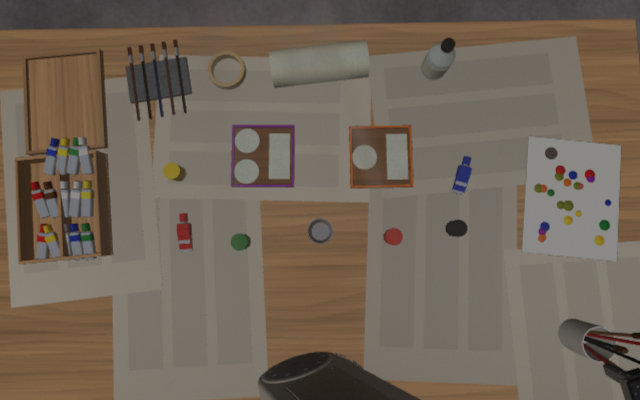

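View pics/scene0.png

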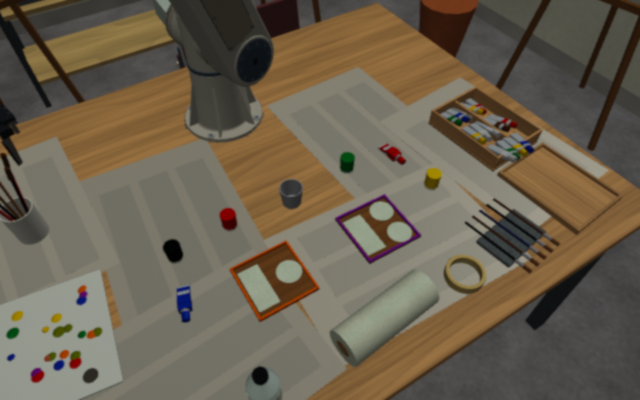

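The top view shows the red tube at (184,232), blue tube (462,175), yellow pot (172,171), green (240,241), red pot (393,236), black pot (456,228), cup (319,231), violet tray (263,156) and orange tray (381,156). The scene view shows the same layout, with nothing lying on the wanted items.

```bash
cat > h.py <<'E'
import cv2,numpy as np
from scipy.spatial.transform import Rotation as R
from bench import state,snapshot
def ray(s,uv,z):
    uv=np.atleast_2d(np.float64(uv));K=s["camera_matrix"]
    d=np.c_[(uv[:,0]-K[0,2])/K[0,0],-(uv[:,1]-K[1,2])/K[1,1],-np.ones(len(uv))]
    d=R.from_quat(s["orientation"]).apply(d);p=s["position"]
    return (p+d*((z-p[2])/d[:,2])[:,None])[:,:2]
def proj(s,p):
    q=R.from_quat(s["orientation"]).inv().apply(np.atleast_2d(p)-s["position"]);K=s["camera_matrix"]
    return np.c_[K[0,2]-K[0,0]*q[:,0]/q[:,2],K[1,2]+K[1,1]*q[:,1]/q[:,2]]
def masks(s):
    h=cv2.cvtColor(s["frame"],cv2.COLOR_RGB2HSV).astype(int);H,S,V=h[...,0],h[...,1],h[...,2]
    return dict(red=((H<6)|(H>174))&(S>150)&(V>60),yellow=(H>20)&(H<34)&(S>150)&(V>90),blue=(H>105)&(H<128)&(S>130)&(V>50),
      violet=(H>128)&(H<160)&(S>80),orange=(H>5)&(H<14)&(S>190)&(V>110),black=(V<35),white=(S<60)&(V>120),green=(H>45)&(H<90)&(S>120))
def blob(m,c,r,close=0):
    w=np.zeros(m.shape,np.uint8);c=np.int32(c);y0,x0=max(0,c[1]-r),max(0,c[0]-r);w[y0:c[1]+r,x0:c[0]+r]=m[y0:c[1]+r,x0:c[0]+r]
    if close:w=cv2.morphologyEx(w,cv2.MORPH_CLOSE,np.ones((close,close)))
    k=max(cv2.findContours(w,cv2.RETR_EXTERNAL,cv2.CHAIN_APPROX_NONE)[0],key=cv2.contourArea)
    return k[:,0].astype(float)
def rect(P):
    (c,(a,b),t)=cv2.minAreaRect(np.float32(P))
    if a<b:a,b,t=b,a,t+90
    return np.round([*c,a,b,(t+90)%180-90],1)
def circ(P):
    (c,r)=cv2.minEnclosingCircle(np.float32(P));return np.round([*c,2*r],1)
E
python3 - <<'E'
from h import *
s=dict(np.load("top0.npz"));m=masks(s)
for n,c in(("orange",(381,156)),("violet",(263,156))):print(n,rect(ray(s,blob(m[n],c,42,3),12)))
for c in((398,157),(279,156)):print("rect",rect(ray(s,blob(m["white"],c,(27)),4)))
for c in((365,157),(247,141),(247,171)):print("circ",circ(ray(s,blob(m["white"],c,15),4)))
for n,c in(("yellow",(172,171)),("red",(393,236)),("black",(456,228)),("green",(240,241))):print("pot",n,circ(ray(s,blob(m[n],c,15),45)))
for n,c in(("red",(184,232)),("blue",(462,175))):
    k=(m[n]|m["white"]); print("tube",n,rect(ray(s,blob(k,c,24,3),12)), rect(ray(s,blob(m[n],c,24),12)))
st=state();print(R.from_quat(st["orientation"]).as_matrix().round(3))
w=snapshot("wrist");np.savez("w0.npz",**w);T=R.from_quat(st["orientation"]).inv()
print("cam in tool",T.apply(w["position"]-st["eef_pos"]),(T*R.from_quat(w["orientation"])).as_matrix().round(3),w["camera_matrix"])
E
```

```text
orange [ 630.3 -229.6    0.     0.     0. ]
violet [623.6 148.6 158.1 158.   -1.1]
rect [ 616.9 -196.6  115.2   52.2    0. ]
rect [624.2 106.8 112.6  51.5  -0.7]
circ [ 616.1 -112.6   61.7]
circ [665.4 189.5  61.6]
circ [584.8 191.4  61.6]
pot yellow [583.5 367.8  40.6]
pot red [ 411.5 -173.4   39.7]Traceback (most recent call last):
  File "<stdin>", line 6, in <module>
  File "h.py", line 19, in blob
    k=max(cv2.findContours(w,cv2.RETR_EXTERNAL,cv2.CHAIN_APPROX_NONE)[0],key=cv2.contourArea)
ValueError: max() iterable argument is empty
```

Run:
```python
from h import *
s=dict(np.load("top0.npz"));m=masks(s)
h=cv2.cvtColor(s["frame"],cv2.COLOR_RGB2HSV)
print("hsv",h[228,456],h[241,240],h[175,460],h[185,459],h[232,184],h[247,184],h[125,381],h[250,460])
m["black"]=h[...,2]<60;m["green"]=(h[...,0]>40)&(h[...,0]<95)&(h[...,1]>100)
m["blue"]=(h[...,0]>100)&(h[...,0]<130)&(h[...,1]>100)
for n,c in(("black",(456,228)),("green",(240,241))):print("pot",n,circ(ray(s,blob(m[n],c,15),45)))
print("cup",ray(s,(319.5,231),55))
for n,c in(("red",(184,232)),("blue",(462,175))):
    k=(m[n]|((h[...,1]<60)&(h[...,2]>125))); print("tube",n,rect(ray(s,blob(k,c,24,3),12)), rect(ray(s,blob(m[n],c,24),12)))
st=state();print(R.from_quat(st["orientation"]).as_matrix().round(3))
w=snapshot("wrist");np.savez("w0.npz",**w);T=R.from_quat(st["orientation"]).inv()
print("cam in tool",T.apply(w["position"]-st["eef_pos"]),(T*R.from_quat(w["orientation"])).as_matrix().round(3),w["camera_matrix"])
```

```text
hsv [21 43 42] [ 56 103  84] [118 155 102] [117  74 104] [  1 176 122] [  1 181 120] [ 12  88 127] [ 17  33 124]
pot black [ 427.7 -327.1   50.6]
pot green [404.6 197.7  34.5]
cup [[427.33314018   5.433857  ]]
tube red [434.5 395.2 118.6  22.6   0.9] [433.7 349.3  38.3  29.2   5.8]
tube blue [ 565.3 -377.6   88.    81.6   -2.7] [ 566.4 -362.3   41.5   34.1  -15.4]
[[ 0.968  0.251 -0.   ]
 [ 0.251 -0.968  0.001]
 [-0.    -0.001 -1.   ]]
cam in tool [  77.40272398    1.16170279 -159.96161593] [[-0.     0.962  0.274]
 [ 1.     0.     0.   ]
 [ 0.     0.274 -0.962]] [[316.8366229    0.         317.19773979]
 [  0.         316.8366229  195.52586824]
 [  0.           0.           1.        ]]
```

send_rows([
  [[0.529,-0.221,-0.1,0,0,0.081,0],[0.529,-0.221,-0.1,0,0,0.081,0],[0.529,-0.221,-0.1,0,0,0.081,0],[0.529,-0.221,-0.1,0,0,0.081,0],[0.529,-0.221,-0.1,0,0,0.081,0],[0.529,-0.221,-0.1,0,0,0.081,0],[0.529,-0.221,-0.1,0,0,0.081,0],[0.529,-0.221,-0.1,0,0,0.081,0]],
])

```text
clock: 1.15
eef_pos: [502.4, -342.4, 301.1]
orientation: [1.0, 0.002, 0.001, 0.0]
ft_force: [-0.7, 0.1, -0.4]
opening: 1.001
gripper_force: 0.0
```

```bash
cat >> h.py <<'E'
def shot(name):
    s=snapshot("wrist");np.savez(name+".npz",**s);cv2.imwrite(f"pics/{name}.png",s["frame"][:,:,::-1])
    st=state();e=R.from_quat(st["orientation"]).as_matrix()
    print("tcp",st["eef_pos"].round(1),"yaw",np.degrees(np.arctan2(e[1,0],e[0,0])).round(2),"zaxis",e[:,2].round(3),"op",round(st["opening"]*92,1),"t",round(st["clock"],2))
    return s
E
python3 -c "
from h import *
shot('w1')"
```

```text
tcp [ 500.5 -343.6  300.5] yaw 0.16 zaxis [-0. -0. -1.] op 91.9 t 1.2
```

View pics/w1.png

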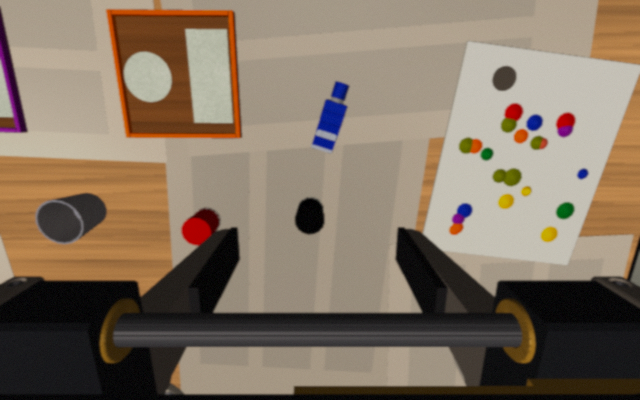

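The wrist view shows the blue tube (330,117) with the cap up, the black pot (310,215), red pot (200,225), cup (70,218) and the orange tray (178,75).

```bash
cat >> h.py <<'E'
def tube(s,n,c,r=50,z=8):
    h=cv2.cvtColor(s["frame"],cv2.COLOR_RGB2HSV).astype(int);H=h[...,0]
    m=((H>105)&(H<130) if n=="blue" else (H<6)|(H>174))&(h[...,1]>110)
    P=ray(s,blob(m,c,r,11),z);return rect(P)
def pot(s,n,c,r=30):
    h=cv2.cvtColor(s["frame"],cv2.COLOR_RGB2HSV).astype(int);H,S,V=h[...,0],h[...,1],h[...,2]
    m=dict(red=((H<6)|(H>174))&(S>150),yellow=(H>18)&(H<36)&(S>120),black=V<50)[n]
    k=blob(m,c,r); foot=s["position"][:2]
    # silhouette extremes: lid near edge seen at z=50, foot far... use tangent width across view direction
    P=ray(s,k,50);d=P.mean(0)-foot;d/=np.linalg.norm(d);t=np.array([-d[1],d[0]])
    a=P@d;b=P@t;lat=(b.min()+b.max())/2;rad=a.min()+21   # near edge of lid
    return (rad*d+lat*t).round(1),"w",(b.max()-b.min()).round(1)
E
python3 - <<'E'
from h import *
s=dict(np.load("w1.npz"));m=masks(s)
h=cv2.cvtColor(s["frame"],cv2.COLOR_RGB2HSV)
m["white"]=(h[...,1]<70)&(h[...,2]>115)
print(tube(s,"blue",(330,117)))
print("rect",rect(ray(s,blob((h[...,1]<50)&(h[...,2]>125),(208,76),(50)),4)),"circ",circ(ray(s,blob(m["white"],(148,77),30),4)))
print(pot(s,"red",(200,225)),pot(s,"black",(310,215)))
print(h[76,208],h[77,148],h[215,310],h[117,330])
E
```

```text
[ 566.4 -363.6   89.8   30.2  -18.6]
rect [ 6.162e+02 -1.971e+02  1.185e+02  5.360e+01 -2.000e-01] circ [ 616.3 -112.7   64.6]
(array([ 423.7, -187. ]), 'w', np.float64(38.0)) (array([ 437.5, -333.7]), 'w', np.float64(37.8))
[ 34  23 185] [ 32  25 185] [ 83 170   6] [114 246 142]
```

send_rows([
  [[-0.01,-0.35,0,0,0,0,0],[-0.02,-0.47,0,0,0,0,0],[-0.03,-0.47,0,0,0,0,0],[-0.04,-0.47,0,0,0,0,0],[-0.05,-0.47,0,0,0,0,0],[-0.06,-0.47,0,0,0,0,0],[-0.07,-0.65,0,0,0,0,0],[-0.08,-0.7,0,0,0,0,0]],
])

```text
clock: 2.2
eef_pos: [444.1, 132.3, 300.4]
orientation: [1.0, -0.001, 0.0, 0.0]
ft_force: [0.8, -0.2, -0.0]
opening: 0.998
gripper_force: 0.0
```

send_rows([
  [[-0.02,-0.21,0,0,0,0,0],[-0.02,-0.21,0,0,0,0,0],[-0.04,-0.4,0.05,0,0,0,0],[-0.04,-0.4,0.05,0,0,0,0],[-0.04,-0.4,0.05,0,0,0,0],[-0.04,-0.4,0.05,0,0,0,0]],
])

```text
clock: 2.95
eef_pos: [414.5, 433.2, 261.0]
orientation: [1.0, 0.001, -0.001, 0.001]
ft_force: [-0.1, -0.2, -0.9]
opening: 0.999
gripper_force: 0.0
```

```bash
python3 -c "
from h import *
shot('w2')"
```

```text
tcp [414.8 431.6 261.7] yaw 0.02 zaxis [-0.001 -0.002 -1.   ] op 92.2 t 3.0
```

View pics/w2.png

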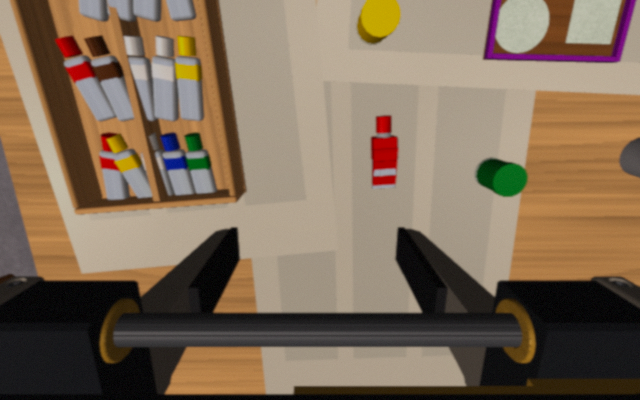

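The wrist view shows the red tube at (384,152), cap up, with its bare crimp end at row 187, the yellow pot at (380,18) and the green pot at (505,178).

```bash
sed -i 's/rad=a.min()+21.*/rad=a.max()-20/' h.py
python3 - <<'E'
from h import *
s=dict(np.load("w2.npz"))
print(tube(s,"red",(384,152)),pot(s,"yellow",(380,18)))
h=cv2.cvtColor(s["frame"],cv2.COLOR_RGB2HSV)
print([tuple(h[r,384]) for r in range(180,194,2)],ray(s,[(384,115),(384,189)],[5]))
print("vcirc",circ(ray(s,blob((h[...,1]<70)&(h[...,2]>115),(522,22),30),4)))
s=dict(np.load("w1.npz"));print(pot(s,"red",(200,225)),pot(s,"black",(310,215)))
h=cv2.cvtColor(s["frame"],cv2.COLOR_RGB2HSV)
k=cv2.morphologyEx(((h[...,0]>105)&(h[...,0]<130)&(h[...,1]>60)).astype(np.uint8),cv2.MORPH_CLOSE,np.ones((11,11)))
print(rect(ray(s,blob(k,(330,117),50),8)))
E
```

```text
[434.3 344.1  89.5  35.1   2.7] (array([582.8, 365.7]), 'w', np.float64(41.5))
[(np.uint8(0), np.uint8(255), np.uint8(168)), (np.uint8(0), np.uint8(255), np.uint8(167)), (np.uint8(178), np.uint8(138), np.uint8(165)), (np.uint8(133), np.uint8(14), np.uint8(161)), (np.uint8(15), np.uint8(26), np.uint8(154)), (np.uint8(18), np.uint8(46), np.uint8(161)), (np.uint8(17), np.uint8(48), np.uint8(164))] [[479.63138836 346.80659757]
 [382.17878954 341.04051991]]
vcirc [585.1 190.5  65. ]
(array([ 410.9, -174.1]), 'w', np.float64(38.0)) (array([ 428.7, -333. ]), 'w', np.float64(37.8))
[ 566.2 -363.4   91.1   31.6  -17.6]
```

send_rows([
  [[0.023,0.08,0.06,0,0,-0.017,0],[0.023,0.117,0.12,0,0,-0.017,0],[0.023,0.117,0.2,0,0,-0.017,0],[0.023,0.117,0.26,0,0,-0.017,0.2],[0.023,0.117,0.3,0,0,-0.017,0.3],[0.023,0.117,0.32,0,0,-0.017,0.3],[0.023,0.117,0.328,0,0,-0.017,0.3],[0.023,0.117,0.328,0,0,-0.017,0.3]],
], squeeze=20)

```text
clock: 4.0
eef_pos: [432.7, 344.3, 17.8]
orientation: [1.0, 0.026, 0.0, -0.0]
ft_force: [-0.8, 0.8, -0.3]
opening: 0.698
gripper_force: 0.0
```

```bash
python3 -c "
from h import *
shot('w3')"
```

```text
tcp [432.8 344.6  18.1] yaw 3.01 zaxis [ 0.001  0.001 -1.   ] op 64.0 t 4.05
```

View pics/w3.png

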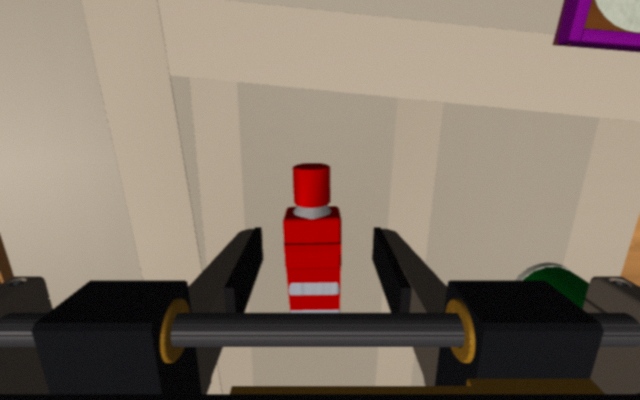

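The tube lies centred between the pads (cap tip at (311,163)) and aligned with the gripper. Closing and lifting.

send_rows([
  [[0,0,0.002,0,0,0,0.8],[0,0,0.002,0,0,0,0.8],[0,0,0.002,0,0,0,0.8],[0,0,0.002,0,0,0,0.8],[0,0,0.002,0,0,0,0.8],[0,0,-0.04,0,0,0,0.8],[0,0,-0.12,0,0,0,0.8],[0,0,-0.16,0,0,0,0.8]],
], squeeze=20)

```text
clock: 5.05
eef_pos: [432.9, 345.0, 139.7]
orientation: [1.0, 0.026, 0.001, -0.001]
ft_force: [-0.4, -0.0, 0.0]
opening: 0.324
gripper_force: 20.0
```

```bash
python3 -c "
from h import *
s=dict(np.load('w3.npz'))
print(ray(s,[(311,163)],22),ray(s,[(311,163)],11))
s=shot('w4')"
```

```text
[[482.45784221 348.93181924]] [[480.50408728 349.05552778]]
tcp [434.1 346.  142.6] yaw 3.03 zaxis [ 0.005  0.004 -1.   ] op 29.9 t 5.1
```

View pics/w4.png

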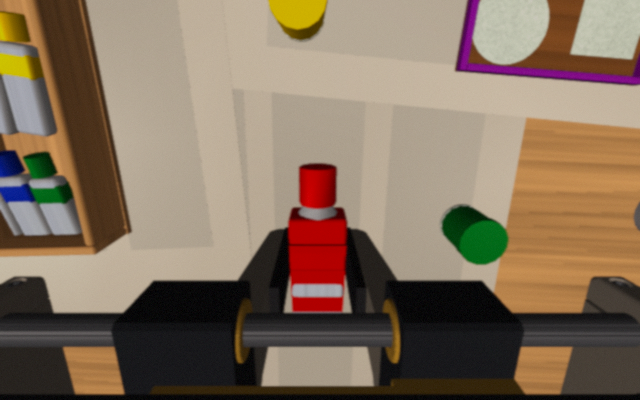

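The tube is held straight (opening 30 mm). Carrying it to the orange tray.

send_rows([
  [[0.01,0.05,0,0,0,0,0.8],[0.03,0.13,0,0,0,0,0.8],[0.06,0.21,0,0,0,0.005,0.8],[0.08,0.29,0,0,0,0.016,0.8],[0.105,0.37,0,0,0,0.016,0.8],[0.13,0.45,0,0,0,0.016,0.8],[0.155,0.53,0,0,0,0.016,0.8],[0.175,0.61,0,0,0,0.016,0.8]],
])

```text
clock: 6.1
eef_pos: [587.1, -106.3, 136.5]
orientation: [1.0, 0.001, -0.0, -0.0]
ft_force: [1.0, -0.1, -0.1]
opening: 0.325
gripper_force: 20.0
```

send_rows([
  [[0.02,0.07,0,0,0,0,0.8],[0.03,0.11,0,0,0,0,0.8],[0.03,0.118,0,0,0,0,0.8],[0.03,0.118,0.04,0,0,0,0.8],[0.03,0.118,0.08,0,0,0,0.8],[0.03,0.118,0.08,0,0,0,0.8]],
])

```text
clock: 6.85
eef_pos: [607.3, -190.9, 74.7]
orientation: [1.0, 0.002, -0.003, -0.001]
ft_force: [-1.2, -0.6, -0.3]
opening: 0.327
gripper_force: 20.0
```

Run:
```python
from h import *
s=shot('w5')
h=cv2.cvtColor(s["frame"],cv2.COLOR_RGB2HSV)
print(rect(ray(s,blob((h[...,0]>4)&(h[...,0]<14)&(h[...,1]>190),(320,200),300,5),12)))
```

```text
tcp [ 608.6 -191.4   76.3] yaw 0.19 zaxis [-0.003  0.001 -1.   ] op 30.2 t 6.9
[ 623.  -155.4  158.9  146.1   89.9]
```

View pics/w5.png

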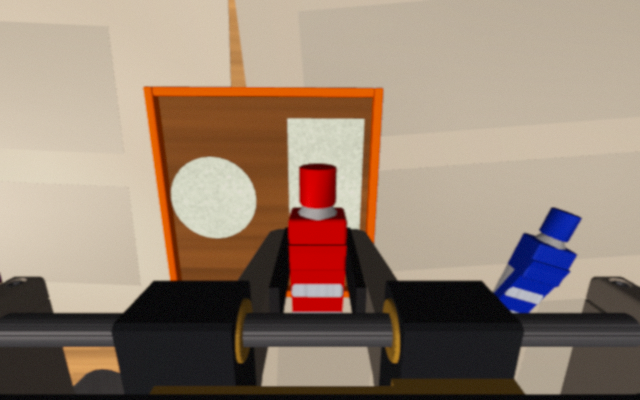

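send_rows([
  [[0.009,0,0.02,0,0,0,0.8],[0.009,0,0.045,0,0,0,0.8],[0.009,0,0.06,0,0,0,0.8],[0.009,0,0.068,0,0,0,0.8],[0.009,0,0.072,0,0,0,0.8],[0.009,0,0.073,0,0,0,0.8],[0.009,0,0.073,0,0,0,0.8]],
])

```text
clock: 7.78
eef_pos: [616.6, -192.8, 22.7]
orientation: [1.0, 0.001, 0.0, 0.0]
ft_force: [-0.1, 0.5, 0.0]
opening: 0.324
gripper_force: 20.0
```

```bash
python3 -c "
from h import *
s=shot('w6');print(state()['ft_force'])"
```

```text
tcp [ 616.6 -192.8   22.8] yaw 0.14 zaxis [ 0.001 -0.    -1.   ] op 29.6 t 7.83
[-0.35141408 -0.3732733  -0.40078373]
```

send_rows([
  [[0,-0.002,0.002,0,0,0,0.8],[0,-0.002,0.003,0,0,0,0.8],[0,-0.002,0.003,0,0,0,0.62],[0,-0.002,0.003,0,0,0,0.62],[0,-0.002,0.0,0,0,0,0.62],[0,-0.002,-0.02,0,0,0,0.62],[0,-0.002,-0.08,0,0,0,0.5],[0,-0.002,-0.16,0,0,0,0.3]],
])

```text
clock: 8.82
eef_pos: [615.5, -190.9, 143.4]
orientation: [1.0, 0.001, -0.001, -0.0]
ft_force: [0.2, 0.7, 0.7]
opening: 0.577
gripper_force: 0.0
```

send_rows([
  [[-0.01,-0.07,-0.06,0,0,0,0],[-0.015,-0.15,-0.06,0,0,0,0],[-0.02,-0.23,-0.06,0,0,0,0],[-0.03,-0.31,-0.06,0,0,0,0],[-0.035,-0.39,-0.06,0,0,0,0],[-0.04,-0.47,-0.06,0,0,0,0],[-0.045,-0.55,-0.06,0,0,0,0],[-0.045,-0.63,-0.06,0,0,0,0]],
])

```text
clock: 9.82
eef_pos: [581.1, 283.3, 188.8]
orientation: [1.0, 0.001, 0.001, -0.0]
ft_force: [1.1, 0.2, 0.6]
opening: 1.0
gripper_force: 0.0
```

Run:
```python
from h import *
s=shot('w7')
p=proj(s,[583,366,50])[0];print(p)
try: print(pot(s,"yellow",p,60))
except Exception as e: print(e)
t=snapshot("top");cv2.imwrite("pics/top1.png",cv2.resize(t["frame"][110:210,220:430,::-1],None,fx=3,fy=3,interpolation=2));np.savez("top1.npz",**t)
print(tube(t,"red",proj(t,[616,-192,20])[0],25,15))
```

```text
tcp [581.1 290.1 188.9] yaw 0.27 zaxis [ 0.002  0.005 -1.   ] op 92.2 t 9.88
[231.19361804 186.11911609]
(array([582.3, 366.2]), 'w', np.float64(41.2))
[ 620.1 -190.3   88.2   30.7   -1.9]
```

View pics/top1.png

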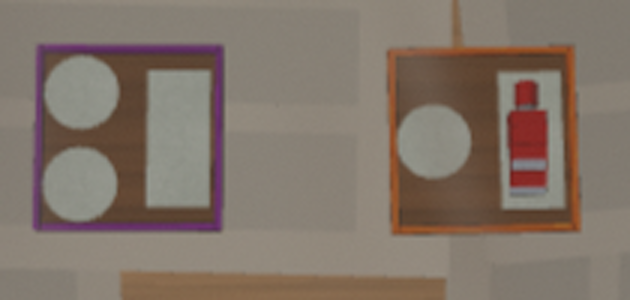

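The top crop shows the red tube wholly inside the orange tray's rectangle. Now the yellow pot.

send_rows([
  [[0.001,-0.06,0.02,0,0,0,0],[0.001,-0.11,0.08,0,0,0,0],[0.001,-0.11,0.14,0,0,0,0],[0.001,-0.11,0.14,0,0,0,0],[0.001,-0.11,0.14,0,0,0,0]],
])

```text
clock: 10.55
eef_pos: [583.1, 363.5, 84.4]
orientation: [1.0, 0.001, 0.001, -0.0]
ft_force: [0.6, -0.1, 0.4]
opening: 0.998
gripper_force: 0.0
```

Run:
```python
from h import *
s=shot('w8')
p=proj(s,[583,366,50])[0];print(p)
try: print(pot(s,"yellow",p,120))
except Exception as e: print(e)
```

```text
tcp [583.5 363.7  85. ] yaw 0.1 zaxis [ 0.003  0.002 -1.   ] op 92.1 t 10.6
[311.81752495 228.14831104]
(array([582. , 366.1]), 'w', np.float64(41.6))
```

send_rows([
  [[-0.001,-0.003,0.05,0,0,0,0],[-0.001,-0.003,0.075,0,0,0,0.3],[-0.001,-0.003,0.083,0,0,0,0.4],[-0.001,-0.003,0.083,0,0,0,0.7],[-0.001,-0.003,0.083,0,0,0,0.7],[-0.001,-0.003,0.083,0,0,0,0.7],[-0.001,-0.003,0.06,0,0,0,0.7],[-0.001,-0.003,0.0,0,0,0,0.7]],
])

```text
clock: 11.6
eef_pos: [579.8, 365.2, 81.9]
orientation: [1.0, 0.001, -0.002, 0.001]
ft_force: [-0.3, -0.3, 0.4]
opening: 0.453
gripper_force: 20.0
```

Run:
```python
from h import *
s=shot('w9')
```

```text
tcp [583.6 367.5  89.8] yaw 0.15 zaxis [ 0.005  0.003 -1.   ] op 41.3 t 11.65
```

View pics/w9.png

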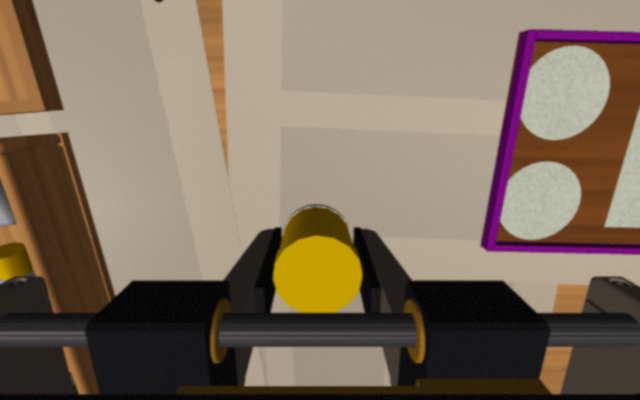

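The yellow pot is held upright between the pads (opening 41 mm).

send_rows([
  [[0.005,0.05,-0.05,0,0,0,0.7],[0.01,0.13,-0.06,0,0,0,0.7],[0.015,0.21,-0.06,0,0,0,0.7],[0.02,0.29,-0.06,0,0,0,0.7],[0.025,0.37,-0.06,0,0,0,0.7],[0.035,0.45,-0.06,0,0,0,0.7],[0.045,0.53,-0.06,0,0,0,0.7],[0.045,0.6,-0.06,0,0,0,0.7]],
])

```text
clock: 12.65
eef_pos: [616.9, -86.2, 128.9]
orientation: [1.0, 0.001, 0.001, 0.0]
ft_force: [-0.1, -0.0, -0.5]
opening: 0.445
gripper_force: 20.0
```

send_rows([
  [[0,0.03,0,0,0,0,0.7],[0,0.039,0.04,0,0,0,0.7],[0,0.039,0.09,0,0,0,0.7],[0,0.039,0.105,0,0,0,0.7],[0,0.039,0.105,0,0,0,0.7]],
])

```text
clock: 13.28
eef_pos: [616.1, -112.5, 48.7]
orientation: [1.0, 0.002, -0.0, -0.0]
ft_force: [-1.1, 0.3, 0.2]
opening: 0.451
gripper_force: 20.0
```

Run:
```python
from h import *
s=shot('w10')
```

```text
tcp [ 616.8 -112.7   49.5] yaw 0.18 zaxis [ 0.001 -0.    -1.   ] op 41.6 t 13.32
```

send_rows([
  [[0,0,0.015,0,0,0,0.7],[0,0,0.023,0,0,0,0.7],[0,0,0.027,0,0,0,0.7],[0,0,0.029,0,0,0,0.7],[0,0,0.029,0,0,0,0.7],[0,0,0.029,0,0,0,0.7]],
])

```text
clock: 14.08
eef_pos: [616.2, -113.2, 27.0]
orientation: [1.0, 0.001, 0.0, 0.0]
ft_force: [0.4, 0.1, -0.4]
opening: 0.448
gripper_force: 20.0
```

```bash
python3 -c "
from h import *
shot('w11');print(state()['ft_force'])"
```

```text
tcp [ 616.3 -113.2   27. ] yaw 0.14 zaxis [ 0. -0. -1.] op 41.5 t 14.12
[-0.29800747 -0.21912974 -0.17202372]
```

send_rows([
  [[0,0,0.001,0,0,0,0.7],[0,0,0.001,0,0,0,0.45],[0,0,0.001,0,0,0,0.4],[0,0,-0.005,0,0,0,0.4],[0,0,-0.04,0,0,0,0.4],[0,0,-0.12,0,0,0,0.3],[0,0,-0.16,0,0,0,0.0]],
])

```text
clock: 15.0
eef_pos: [617.4, -113.4, 150.2]
orientation: [1.0, 0.001, 0.002, 0.0]
ft_force: [0.9, -0.1, -0.8]
opening: 0.789
gripper_force: 0.0
```

send_rows([
  [[-0.01,0.08,0,0,0,0.05,0],[-0.03,0.16,0,0,0,0.1,0],[-0.05,0.24,0,0,0,0.1,0],[-0.069,0.31,0.04,0,0,0.1,0],[-0.069,0.333,0.08,0,0,0.1,0.3],[-0.069,0.333,0.08,0,0,0.1,0.3],[-0.069,0.333,0.08,0,0,0.1,0.3]],
])

```text
clock: 15.88
eef_pos: [565.5, -362.4, 87.8]
orientation: [0.988, -0.155, 0.0, -0.0]
ft_force: [-0.0, 0.6, -0.2]
opening: 0.707
gripper_force: 0.0
```

Run:
```python
from h import *
s=shot('w12');print(tube(s,"blue",(320,220),130))
h=cv2.cvtColor(s["frame"],cv2.COLOR_RGB2HSV)
t=snapshot("top");p=proj(t,[616,-113,50])[0]
T=masks(t);print("yellow",p,circ(ray(t,blob(T["yellow"],p,20),50)))
```

```text
tcp [ 566.  -362.3   88.3] yaw -17.8 zaxis [ 0.001 -0.001 -1.   ] op 64.6 t 15.93
[ 565.9 -362.7   90.2   31.3  -16.9]
yellow [366.19094812 153.33956343] [ 622.9 -126.3   18.9]
```

View pics/w12.png

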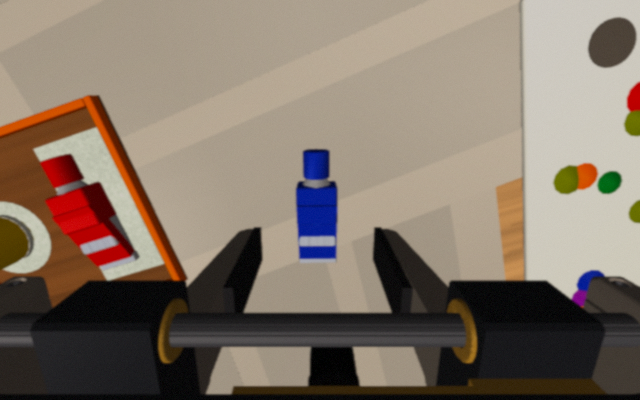

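The blue tube is centred and aligned at (317,205). Descending and gripping.

send_rows([
  [[-0.003,0,0.05,0,0,0,0.3],[-0.003,0,0.08,0,0,0,0.3],[-0.003,0,0.093,0,0,0,0.3],[-0.003,0,0.095,0,0,0,0.3],[-0.003,0,0.095,0,0,0,0.8],[-0.003,0,0.095,0,0,0,0.8],[-0.003,0,0.095,0,0,0,0.8],[-0.003,0,0.095,0,0,0,0.8]],
])

```text
clock: 16.98
eef_pos: [563.1, -362.5, 16.0]
orientation: [0.988, -0.155, 0.0, 0.0]
ft_force: [-0.2, 0.7, 1.1]
opening: 0.324
gripper_force: 20.0
```

send_rows([
  [[0,0,-0.002,0,0,0,0.8],[0,0,-0.03,0,0,0,0.8],[0,0,-0.09,0,0,0,0.8],[0,0,-0.16,0,0,0,0.8],[0,0,-0.16,0,0,0,0.8]],
])

```text
clock: 17.6
eef_pos: [565.7, -364.1, 141.9]
orientation: [0.988, -0.155, 0.004, 0.002]
ft_force: [0.0, 0.0, -0.9]
opening: 0.326
gripper_force: 20.0
```

Run:
```python
from h import *
s=shot('w13')
h=cv2.cvtColor(s["frame"],cv2.COLOR_RGB2HSV);m=(h[...,0]>105)&(h[...,0]<130)&(h[...,1]>110)
k=blob(m,(315,220),100,11);i=k[:,1].argmin();print(k[i])
st=state();z=st["eef_pos"][2]-3
e=R.from_quat(st["orientation"]).as_matrix()
print("cap tip along tool x,y",(np.r_[ray(s,k[i],z)[0],z]-st["eef_pos"])@e)
```

```text
tcp [ 564.2 -363.2  139.1] yaw -17.86 zaxis [ 0.004 -0.003 -1.   ] op 29.8 t 17.65
[311. 163.]
cap tip along tool x,y [50.19386784 -1.91219765  3.25237699]
```

send_rows([
  [[-0.01,-0.05,0,0,0,-0.03,0.8],[-0.025,-0.13,0,0,0,-0.07,0.8],[-0.04,-0.21,0,0,0,-0.096,0.8],[-0.055,-0.29,0,0,0,-0.096,0.8],[-0.07,-0.37,0,0,0,-0.096,0.8],[-0.085,-0.45,0,0,0,-0.096,0.8],[-0.1,-0.53,0,0,0,-0.096,0.8],[-0.115,-0.6,0,0,0,-0.096,0.8]],
])

```text
clock: 18.65
eef_pos: [617.9, 94.5, 134.6]
orientation: [1.0, -0.005, -0.001, 0.0]
ft_force: [-0.5, -0.9, -1.0]
opening: 0.326
gripper_force: 20.0
```

Run:
```python
from h import *
s=shot('w14')
h=cv2.cvtColor(s["frame"],cv2.COLOR_RGB2HSV)
cv2.imwrite("pics/w14.png",s["frame"][:,:,::-1])
w=(h[...,1]<70)&(h[...,2]>115)
for c in([665,190],[585,191]):
    p=proj(s,[*c,4])[0];print(p,circ(ray(s,blob(w,p,45),4)))
v=(h[...,0]>130)&(h[...,0]<160)&(h[...,1]>80)
print("violet far edge",rect(ray(s,blob(v,(320,150),320,3),12)))
```

```text
tcp [618.5 100.1 134.7] yaw -0.46 zaxis [-0.001  0.003 -1.   ] op 29.8 t 18.7
[210.48847743 140.88208602] [665.  189.6  65. ]
[217.87617277 223.36872998] [584.8 191.4  64.9]
violet far edge [624.2 148.  159.8 159.6  -1.3]
```

View pics/w14.png

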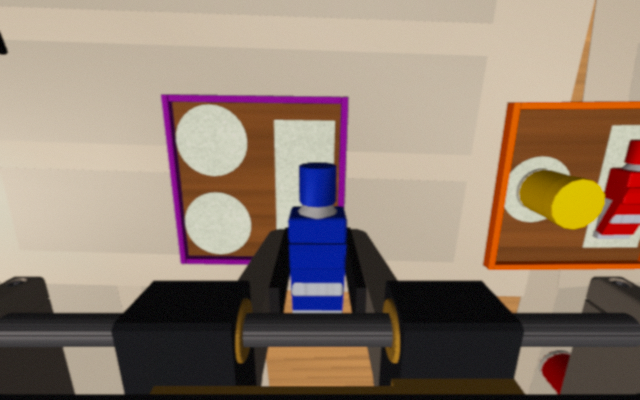

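The violet tray lies at (255,180) and is turned about -1.3°. The yellow pot stands in its circle and the red tube is beside it.

send_rows([
  [[0.003,-0.027,0,0,0,0.003,0.8],[0.003,-0.027,0.04,0,0,0.003,0.8],[0.003,-0.027,0.09,0,0,0.003,0.8],[0.003,-0.027,0.1,0,0,0.003,0.8],[0.003,-0.027,0.1,0,0,0.003,0.8]],
])

```text
clock: 19.32
eef_pos: [620.8, 112.4, 60.3]
orientation: [1.0, -0.01, -0.001, 0.0]
ft_force: [0.2, -0.3, -0.2]
opening: 0.32
gripper_force: 20.0
```

```bash
python3 -c "
from h import *
shot('w15')"
```

```text
tcp [621.6 112.5  61.2] yaw -1.13 zaxis [ 0.  0. -1.] op 30.1 t 19.38
```

send_rows([
  [[0,0,0.025,0,0,0,0.8],[0,0,0.042,0,0,0,0.8],[0,0,0.05,0,0,0,0.8],[0,0,0.053,0,0,0,0.8],[0,0,0.053,0,0,0,0.8],[0,0,0.053,0,0,0,0.8]],
])

```text
clock: 20.12
eef_pos: [621.5, 112.7, 21.2]
orientation: [1.0, -0.01, 0.0, -0.0]
ft_force: [0.3, 0.1, -0.3]
opening: 0.324
gripper_force: 20.0
```

```bash
python3 -c "
from h import *
shot('w16');print(state()['ft_force'])"
```

```text
tcp [621.5 112.7  21.2] yaw -1.12 zaxis [ 0.001  0.    -1.   ] op 29.9 t 20.18
[-0.36029789  0.5487712  -0.71428074]
```

send_rows([
  [[0,0,0.0015,0,0,0,0.8],[0,0,0.0015,0,0,0,0.62],[0,0,0.0015,0,0,0,0.62],[0,0,0.0,0,0,0,0.62],[0,0,-0.02,0,0,0,0.62],[0,0,-0.08,0,0,0,0.5],[0,0,-0.15,0,0,0,0.3]],
])

```text
clock: 21.05
eef_pos: [620.7, 112.6, 134.8]
orientation: [1.0, -0.01, -0.001, 0.0]
ft_force: [1.1, 0.6, -0.2]
opening: 0.574
gripper_force: 0.0
```

send_rows([
  [[-0.04,0.06,0,0,0,0,0],[-0.09,0.12,0,0,0,0,0],[-0.14,0.19,0,0,0,0,0],[-0.18,0.25,0,0,0,0,0],[-0.23,0.32,0,0,0,0,0],[-0.273,0.388,0,0,0,0,0],[-0.273,0.388,0.04,0,0,0,0],[-0.273,0.388,0.06,0,0,0,0]],
])

```text
clock: 22.05
eef_pos: [410.4, -174.9, 88.3]
orientation: [1.0, -0.011, 0.0, 0.0]
ft_force: [0.1, 0.4, -1.0]
opening: 0.998
gripper_force: 0.0
```

Run:
```python
from h import *
s=shot('w17')
p=proj(s,[411,-174,50])[0];print(p)
print(pot(s,"red",p,120))
t=snapshot("top");cv2.imwrite("pics/top2.png",cv2.resize(t["frame"][110:210,220:430,::-1],None,fx=3,fy=3,interpolation=2))
```

```text
tcp [ 409.9 -174.    86.8] yaw -1.15 zaxis [-0.002  0.001 -1.   ] op 92.0 t 22.1
[314.32469175 225.13913459]
(array([ 410.5, -174.7]), 'w', np.float64(40.8))
```

View pics/top2.png

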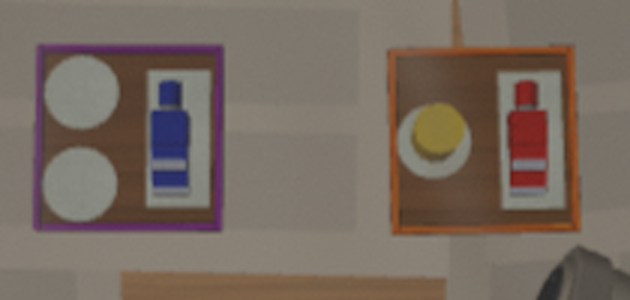

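Both tubes lie inside their rectangles and the yellow pot is inside its circle, allowing for parallax. Gripping the red pot.

send_rows([
  [[0.001,0.001,0.05,0,0,0,0],[0.001,0.001,0.075,0,0,0,0.3],[0.001,0.001,0.085,0,0,0,0.4],[0.001,0.001,0.085,0,0,0,0.7],[0.001,0.001,0.085,0,0,0,0.7],[0.001,0.001,0.085,0,0,0,0.7],[0.001,0.001,0.085,0,0,0,0.7]],
])

```text
clock: 23.02
eef_pos: [412.0, -175.2, 25.2]
orientation: [1.0, -0.01, 0.001, 0.0]
ft_force: [-0.3, 1.4, 6.0]
opening: 0.451
gripper_force: 20.0
```

send_rows([
  [[0,0,-0.03,0,0,0,0.7],[0,0,-0.1,0,0,0,0.7],[0,0,-0.16,0,0,0,0.7],[0,0,-0.16,0,0,0,0.7]],
])

```text
clock: 23.52
eef_pos: [413.6, -176.0, 147.7]
orientation: [1.0, -0.01, 0.003, 0.001]
ft_force: [-0.5, -0.7, -1.6]
opening: 0.449
gripper_force: 20.0
```

```bash
python3 -c "
from h import *
shot('w18')"
```

```text
tcp [ 412.4 -175.5  145.9] yaw -1.12 zaxis [ 0.003 -0.001 -1.   ] op 41.2 t 23.57
```

send_rows([
  [[0.03,-0.04,0,0,0,0,0.7],[0.07,-0.1,0,0,0,0,0.7],[0.11,-0.17,0,0,0,0,0.7],[0.16,-0.24,0,0,0,0,0.7],[0.2,-0.3,0,0,0,0,0.7],[0.24,-0.36,0,0,0,0,0.7],[0.29,-0.43,0,0,0,0,0.7],[0.328,-0.49,0,0,0,0,0.7]],
])

```text
clock: 24.58
eef_pos: [664.8, 189.1, 142.0]
orientation: [1.0, -0.01, -0.001, 0.0]
ft_force: [1.1, -0.2, -1.6]
opening: 0.449
gripper_force: 20.0
```

send_rows([
  [[0,-0.003,0,0,0,0,0.7],[0,-0.003,0.05,0,0,0,0.7],[0,-0.003,0.1,0,0,0,0.7],[0,-0.003,0.12,0,0,0,0.7],[0,-0.003,0.12,0,0,0,0.7]],
])

```text
clock: 25.2
eef_pos: [663.5, 188.9, 53.1]
orientation: [1.0, -0.01, -0.002, 0.0]
ft_force: [0.5, 0.3, -0.2]
opening: 0.446
gripper_force: 20.0
```

```bash
python3 -c "
from h import *
shot('w19')"
```

```text
tcp [664.6 189.3  54.6] yaw -1.14 zaxis [-0.001 -0.    -1.   ] op 41.1 t 25.25
```

send_rows([
  [[0.001,0,0.016,0,0,0,0.7],[0.001,0,0.026,0,0,0,0.7],[0.001,0,0.031,0,0,0,0.7],[0.001,0,0.033,0,0,0,0.7],[0.001,0,0.033,0,0,0,0.7],[0.001,0,0.033,0,0,0,0.7]],
])

```text
clock: 26.0
eef_pos: [665.7, 189.9, 30.1]
orientation: [1.0, -0.01, 0.0, -0.0]
ft_force: [-0.1, 0.9, -1.2]
opening: 0.45
gripper_force: 20.0
```

```bash
python3 -c "
from h import *
shot('w20');print(state()['ft_force'])"
```

```text
tcp [665.7 189.9  30.1] yaw -1.12 zaxis [ 0.  0. -1.] op 41.4 t 26.05
[-0.7877942  -0.12406597 -0.60465127]
```

send_rows([
  [[0,0,0.001,0,0,0,0.7],[0,0,0.001,0,0,0,0.45],[0,0,0.001,0,0,0,0.45],[0,0,-0.005,0,0,0,0.45],[0,0,-0.04,0,0,0,0.45],[0,0,-0.12,0,0,0,0.3],[0,0,-0.16,0,0,0,0.0]],
])

```text
clock: 26.92
eef_pos: [666.8, 190.1, 153.5]
orientation: [1.0, -0.01, 0.002, -0.001]
ft_force: [0.4, 0.1, -0.4]
opening: 0.744
gripper_force: 0.0
```

send_rows([
  [[-0.03,0.07,0,0,0,0,0],[-0.06,0.14,0,0,0,0,0],[-0.09,0.21,0,0,0,0,0],[-0.12,0.28,0,0,0,0,0],[-0.15,0.35,0,0,0,0,0],[-0.18,0.42,0,0,0,0,0],[-0.21,0.49,0,0,0,0,0],[-0.24,0.56,0,0,0,0,0]],
])

```text
clock: 27.92
eef_pos: [476.6, -228.3, 150.5]
orientation: [1.0, -0.01, 0.001, 0.0]
ft_force: [1.1, -0.5, 0.4]
opening: 1.001
gripper_force: 0.0
```

send_rows([
  [[-0.03,0.07,0,0,0,0,0],[-0.055,0.125,0,0,0,0,0],[-0.062,0.143,0.02,0,0,0,0],[-0.062,0.143,0.06,0,0,0,0],[-0.062,0.143,0.06,0,0,0,0],[-0.062,0.143,0.06,0,0,0,0]],
])

```text
clock: 28.68
eef_pos: [429.3, -332.4, 105.2]
orientation: [1.0, -0.009, -0.0, -0.0]
ft_force: [-0.4, -0.9, 0.3]
opening: 0.999
gripper_force: 0.0
```

Run:
```python
from h import *
s=shot('w21')
p=proj(s,[429,-333,50])[0];print(p)
print(pot(s,"black",p,55))
```

```text
tcp [ 429.5 -332.6  105.6] yaw -1.07 zaxis [ 0.001 -0.    -1.   ] op 92.2 t 28.73
[316.64181022 217.60790313]
(array([ 428.3, -332.6]), 'w', np.float64(39.1))
```

View pics/w21.png

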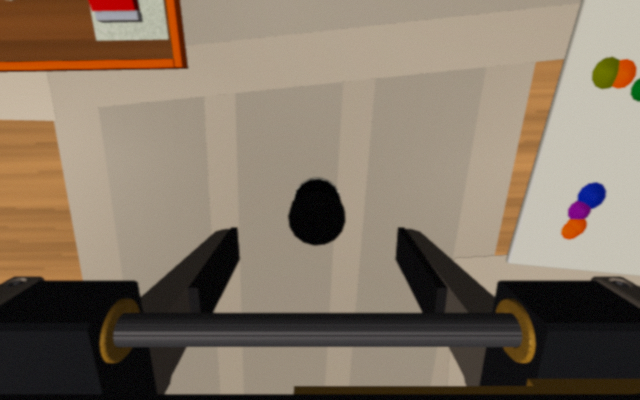

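The black pot (317,212) is centred between the open fingers.

send_rows([
  [[-0.001,0,0.06,0,0,0,0],[-0.001,0,0.095,0,0,0,0.3],[-0.001,0,0.108,0,0,0,0.4],[-0.001,0,0.109,0,0,0,0.4],[-0.001,0,0.109,0,0,0,0.7],[-0.001,0,0.109,0,0,0,0.7],[-0.001,0,0.109,0,0,0,0.7],[-0.001,0,0.109,0,0,0,0.7]],
])

```text
clock: 29.72
eef_pos: [428.6, -333.3, 23.9]
orientation: [1.0, -0.01, 0.001, 0.0]
ft_force: [-0.7, 2.2, 6.8]
opening: 0.452
gripper_force: 20.0
```

send_rows([
  [[0,0,-0.03,0,0,0,0.7],[0,0,-0.1,0,0,0,0.7],[0,0,-0.16,0,0,0,0.7],[0,0,-0.16,0,0,0,0.7]],
])

```text
clock: 30.22
eef_pos: [429.8, -334.4, 146.6]
orientation: [1.0, -0.01, 0.003, 0.002]
ft_force: [-0.8, -0.2, -1.0]
opening: 0.448
gripper_force: 20.0
```

```bash
python3 -c "
from h import *
shot('w22')
t=snapshot('top');p=proj(t,[665,190,50])[0];m=masks(t);print(circ(ray(t,blob(m['red'],p,18),50)))"
```

```text
tcp [ 428.7 -333.5  144.5] yaw -1.12 zaxis [ 0.003 -0.002 -1.   ] op 41.1 t 30.27
[665.3 189.8  38.6]
```

send_rows([
  [[0.01,-0.04,0,0,0,0,0.7],[0.03,-0.12,0,0,0,0,0.7],[0.055,-0.2,0,0,0,0,0.7],[0.08,-0.28,0,0,0,0,0.7],[0.1,-0.36,0,0,0,0,0.7],[0.12,-0.44,0,0,0,0,0.7],[0.145,-0.52,0,0,0,0,0.7],[0.165,-0.6,0,0,0,0,0.7]],
])

```text
clock: 31.32
eef_pos: [559.8, 116.4, 141.2]
orientation: [1.0, -0.01, -0.001, 0.0]
ft_force: [1.0, -0.6, -0.3]
opening: 0.452
gripper_force: 20.0
```

send_rows([
  [[0.02,-0.07,0,0,0,0,0.7],[0.03,-0.103,0,0,0,0,0.7],[0.03,-0.103,0.03,0,0,0,0.7],[0.03,-0.103,0.09,0,0,0,0.7],[0.03,-0.103,0.115,0,0,0,0.7],[0.03,-0.103,0.12,0,0,0,0.7],[0.03,-0.103,0.12,0,0,0,0.7]],
])

```text
clock: 32.2
eef_pos: [585.0, 191.2, 53.7]
orientation: [1.0, -0.01, 0.0, -0.0]
ft_force: [0.4, -0.8, 0.1]
opening: 0.45
gripper_force: 20.0
```

```bash
python3 -c "
from h import *
shot('w23')"
```

```text
tcp [585.4 191.4  54.2] yaw -1.14 zaxis [ 0.001  0.    -1.   ] op 41.4 t 32.25
```

send_rows([
  [[0,0,0.016,0,0,0,0.7],[0,0,0.026,0,0,0,0.7],[0,0,0.032,0,0,0,0.7],[0,0,0.034,0,0,0,0.7],[0,0,0.034,0,0,0,0.7],[0,0,0.034,0,0,0,0.7]],
])

```text
clock: 33.0
eef_pos: [584.6, 191.4, 28.0]
orientation: [1.0, -0.01, 0.0, 0.0]
ft_force: [-2.4, -0.8, 5.6]
opening: 0.449
gripper_force: 20.0
```

```bash
python3 -c "
from h import *
shot('w24');print(state()['ft_force'])"
```

```text
tcp [584.5 191.4  28. ] yaw -1.11 zaxis [ 0. -0. -1.] op 41.2 t 33.05
[-1.34032986 -0.73307849  6.25763156]
```

On the floor. Releasing and backing off.

send_rows([
  [[0,0,0,0,0,0,0.45],[0,0,0,0,0,0,0.45],[0,0,-0.005,0,0,0,0.45],[0,0,-0.04,0,0,0,0.45],[0,0,-0.12,0,0,0,0.3],[0,0,-0.2,0,0,0,0],[-0.08,0.05,-0.23,0,0,0,0],[-0.16,0.1,-0.23,0,0,0,0]],
])

```text
clock: 34.05
eef_pos: [479.9, 128.5, 201.1]
orientation: [1.0, -0.009, 0.002, -0.0]
ft_force: [0.1, -1.0, 0.3]
opening: 0.964
gripper_force: 0.0
```

send_rows([
  [[-0.04,0.06,0,0,0,0,0],[-0.06,0.1,0,0,0,0,0],[-0.06,0.1,0,0,0,0,0],[-0.06,0.1,0,0,0,0,0]],
])

```text
clock: 34.55
eef_pos: [434.1, 55.0, 199.6]
orientation: [1.0, -0.01, 0.001, -0.0]
ft_force: [-0.3, 0.4, -0.2]
opening: 1.003
gripper_force: 0.0
```

Run:
```python
from h import *
s=shot('w25')
t=snapshot("top");cv2.imwrite("pics/top3.png",cv2.resize(t["frame"][110:260,150:470,::-1],None,fx=2.5,fy=2.5,interpolation=2))
a=snapshot("scene");cv2.imwrite("pics/scene3.png",cv2.resize(a["frame"][120:330,200:460,::-1],None,fx=3,fy=3,interpolation=2)[:600,:800])
m=masks(t)
for n,c in(("red",(665,190)),("yellow",(616,-113)),("black",(585,191))):
    k=t["frame"].max(2)<50 if n=="black" else m[n]
    print(n,circ(ray(t,blob(k,proj(t,[*c,50])[0],16),48)))
```

```text
tcp [434.2  55.2 199.5] yaw -1.11 zaxis [ 0.001  0.    -1.   ] op 91.9 t 34.6
red [665.7 191.1  40.4]
yellow [ 620.8 -125.2   23. ]
black [582.5 185.9  43.7]
```

View pics/top3.png

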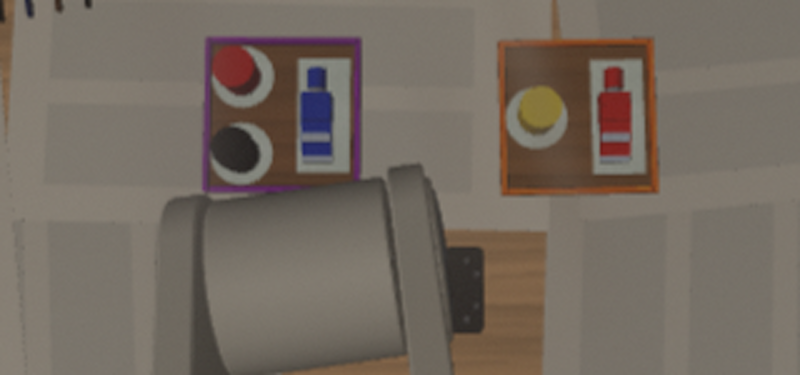

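The top view shows every item inside its mark. The yellow lid is at full-frame pixel (366,153), where a pot in the middle of its circle should project.

```bash
python3 -c "
from bench import close_job
print(close_job())"
```

```text
the job is handed in; nothing more can be done
None
```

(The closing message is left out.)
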